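# Lock the tilting arm rest of the vaccination bench

## Task

The blue arm rest hangs tipped down and unlocked. Set the red-knobbed locking pin into the hole on top of its bracket so that it stands on the shaft inside, then raise the rest by its white front handle, gently, until the pin drops into the shaft's hidden cross-hole and you feel the rest catch; do not force it against the pin. Let go of the handle, push the pin fully home until its knob sits on the bracket, and leave the bottle, the jar and the vial basket alone.

Things in the scene. Friction and masses are not known exactly. Their poses are not given: they have to be found in the camera images.
- bracket: Fixed arm-rest bracket: white housing 80 (x) by 56 (y) mm with aluminium top plate 40 mm thick, top 173 mm above the counter, on a steel base plate 160 x 120 x 10 mm. Origin: centre of its underside on the counter, straight below the bore. Its x axis runs from the rest's handle end to its far end, y along the shaft towards the rest, z up.
- bore_mouth (a point): Centre of the upright pin bore at the top face of the bracket, 173 mm above the counter; axes as the bracket's. The bore is 13 mm wide (3 mm bevel, so 19 mm at the mouth) and 40 mm deep; at its lower end lies the hidden shaft's surface.
- shaft_axis (a point): Point on the shaft's axis, hidden in the housing straight below the bore, 100 mm above the counter; axes as the bracket's. The shaft, 64 mm thick, lies level along y. Its cross-hole, 13.5 mm wide, greased, with a 2 mm bevel, comes under the bore at an angle of the rest that cannot be seen and differs each time: between 0.12 rad handle-down and 0.55 rad handle-up from level.
- rest: Blue arm rest, fixed to the shaft. Origin on the shaft axis below the bore, y along the shaft. Pad 170 x 116 mm beside the housing, at y 42 to 158, x -55 to 115 mm. Level when its axes match the bracket's. Starts handle-down by 0.34 to 0.44 rad; stops at 0.52 down, 0.85 up; stays where left (0.8 N at the handle). The caught pin blocks it, with some 0.2 rad of play; in mid-play the pin is free.
- rest_handle (a point): Middle of the rest's white handle, a round bar 16 mm thick, 100 mm long, along the rest's y axis, its arms 90 mm apart; at (-145, 100, 0) mm in the rest's frame, 82 mm clear of the pad. Pinch it from above, fingers closing across the bar; the bar turns between the fingers as it swings about the shaft axis. With the pin caught, 1 N at the handle loads the pin with about 5 N.
- pin: Loose locking pin, about 0.1 kg, standing upright: steel shank 12 mm thick, 110 mm long, its last 5 mm tapering to 7 mm, under a round red knob 28 mm in diameter, 26 mm high. Origin at the tip, z up along the pin.
- pin_knob (a point): Centre of the pin's red knob, 123 mm above the tip, 13 mm above the knob's underside. Height above the bore mouth: about 83 mm when the pin stands on the shaft, 69 mm once dropped into the cross-hole (it drops by its own weight), 13 mm fully home with the knob on the bracket. From 69 mm down it is a stiff fit: a plug goes down ahead of it, needing a steady push of 5 to 12 N.
- holder: Fixed grey parking block 70 x 70 mm, 46 mm high, origin under its centre. At the start the pin stands in its middle hole (13.5 mm wide, 38 mm deep), knob up, knob's underside 72 mm above the block.
- bottle: Bystander: clear dropper bottle, 48 mm in diameter, 120 mm high, loose; origin under its centre. Leave alone.
- jar: Bystander: white cotton jar with yellow lid, 88 mm in diameter, 99 mm high, loose; origin under its centre. Leave alone.
- vials: Bystander: clear basket of vials, 120 x 90 mm, 45 mm high, loose; origin under its centre. Leave alone.
Not all that is in view belongs to the job. Of the things shaped like the pin, the steel one is meant.

How it is judged (in metres and radians):
On the way, in this order (a step that is already met when the one before it is completed fails the run):
1. the pin stands upright in the bore, its tip on the shaft (horizontal distance between pin_knob and bore_mouth below 0.01 m and z of pin_knob in the frame of bore_mouth between 0.0765 and 0.091 m), for 0.2 s.
2. the shaft has been turned until the pin has dropped into its cross-hole (horizontal distance between pin_knob and bore_mouth below 0.01 m and z of pin_knob in the frame of bore_mouth below 0.0725 m), for 0.2 s.
At the end, for the whole second after the job is handed in: The pin is through the shaft's cross-hole and fully home: knob centre at most 16.5 mm above the bore mouth (13 mm when the knob touches) and within 5 mm of it sideways, upright within 0.1 rad and at rest (z of pin_knob in the frame of bore_mouth below 0.0165 m and horizontal distance between pin_knob and bore_mouth below 0.005 m and angle between pin's own z axis and vertical below 0.1 rad and linear speed of pin below 0.02 m/s).
It fails at once if the rest is forced against the pin (more than 60 N between pin and rest or shaft) (contact force between pin and rest above 60 N).
It fails at once if the bottle is moved by more than 30 mm or tipped (distance of bottle from where it was at the start of the episode above 0.03 m or angle between bottle's own z axis and vertical above 0.4 rad).
It fails at once if the jar is moved by more than 30 mm or tipped (distance of jar from where it was at the start of the episode above 0.03 m or angle between jar's own z axis and vertical above 0.4 rad).
It fails at once if the vial basket is moved by more than 30 mm or tipped (distance of vials from where it was at the start of the episode above 0.03 m or angle between vials's own z axis and vertical above 0.4 rad).
It also fails if it takes over 72 s, if anything falls off the work surface, if the arm or the gripper's body presses on something with over 40 N, if the wrist force passes 120 N, or if a joint passes its speed limit or range.

## Robot

A 6-joint arm with a two-finger parallel gripper is mounted at the origin on the work surface. World frame = base frame: x ahead of the robot, y to its left, z up, the work surface at z = 0. Lengths are in m, angles in degrees, forces in N, time in s.
With the tool pointing down it reaches from about 0.35 to 0.875 m from the base axis. Payload 4.2 kg.
Tool frame: the origin (TCP) lies midway between the tips of the shut fingers; the grasp point (between the pads) lies 19 mm behind it; z points along the fingers, y is the line along which they close (so a half turn about z gives the same grasp; the last joint's range is limited). The gripper opens to 87 mm and grips with 3 to 60 N. Pads are 19 mm wide; open, the fingers measure 117 mm over their backs; the gripper's body (75 mm by 190 mm) begins 51 mm behind the grasp point.
Start: joints at [-58.121, 22.042, 0.453, 0, -68.411, -14.817], TCP at [0.183, -0.597, 0.223] pointing down, gripper open.
Joint ranges: [-179.83, 179.83], [-69.29, 118.12], [-61.27, 80.66], [-181.25, 117.63], [-171.15, -9.14], [-177.46, 177.46]. Speed limits (degrees/s): [159.86, 159.86, 180, 180, 180, 180].

## Interface

Orientations are given as a 3x3 rotation matrix whose columns are the frame's x, y, z axes.
In Python, from station import r, cams gives the robot as it stands.
- The arm moves only by the tool play_rows, never from a script. Its argument "commands" is text: rows parted by semicolons, each of 6 numbers parted by spaces: the shift along the world's x, y, z normalised to -1 to 1, where 1 is 30 mm, then the turn, a rotation vector about the world's x, y, z normalised to -1 to 1, where 1 is 0.15 rad. A call has 1 to 20 rows; each row shifts and turns the commanded pose from where the row before left it; what a row does not reach is not made up. A row lasts 1/10 s, in which the tool goes at most 50 mm and 8.59 degrees, less where a joint would pass 70% of its speed; a pose out of reach is approached as far as the arm can. A call with a number of a shift or a turn outside -1 to 1 is refused whole. A call with a gripper value outside its range is refused whole. "grip" is the finger opening in mm, from 0 to 87, set as the call begins (left out, the last holds). The fingers move at their own pace and stop on an object; the grip force is fixed at half the most. Time passes only in rows, so rows that do not move let the fingers close. It gives the time, the measured TCP pose, the force, the opening and the grip force at its end, in the units of the state.
- r.sense(): the state, without advancing time (a new reading comes with each control period).
- cams.capture(name): name is "scene" or "top" or "wrist"; returns (picture, depth): 480x640x3 uint8, blue, green, red; 480x640 float32, m along the optical axis (not along the pixel's ray), 0 where there is no reading.
- cams.camera_info(name): a dict with "mtx" (3x3 intrinsics, pixels), "R" (3x3) and "t" (3): a world point X has camera coordinates R X + t. Camera axes: x right, y down, z forward; pixel columns grow to the right and rows downward; lengths in m; the calibration is good to about 2 mm. A picture is of the moment at which its call begins: read the wrist's pose just before it. camera_info takes no time and is no camera call; for the wrist camera it gives the pose at the moment of the call.
- r.finish_job(): hands the job in; it is judged then, once.
The state is a dict: "time_s": time; "joints": joint angles; "joint_velocities": joint speeds; "effort": joint torques, N m; "tcp_pos": TCP position; "ee_rot": TCP orientation; "wrist_force": force on the tool from outside, world axes, zero at the start; "moment": the same for the moment, N m; "gripper_width": opening from 0.0 (shut) to 1.0 (fully open); "gripper_force": force on a finger pad.
Only numpy, scipy, OpenCV 4.12 (cv2) and the standard library are available. Lean on these libraries where they do the work, as an engineer would, in place of code of your own. Each camera call takes 0.05 s, during which the arm holds its last target. There are 200 camera calls.

## Working session

There is one attempt and no reset: what is moved stays moved. The work goes in short steps, Python scripts to look and compute and a tool call to move; the robot and the scene stay as the last step left them, time stands still between calls to the robot, and variables do not carry over. Pictures are saved under pics/ and viewed, at most 10 in all, crops included, and the job is handed in when it is done.

Besides the shell and the picture viewer there is one more tool, called after "Request:" as name(argument=value, ...) on one line, values as JSON. play_rows: Moves the arm, as the interface text tells. Scaled input: -1 to 1 covers 30 mm each way for a shift and 0.15 rad each way for a turn. Its arguments: {"type":"object","properties":{"commands":{"type":"string"},"grip":{"type":"number"}},"required":["commands"]}

```bash
mkdir -p pics
python3 - <<'E'
from station import r,cams
import cv2,numpy as np
for n in("scene","top"):
    p,d=cams.capture(n); cv2.imwrite(f"pics/{n}0.png",p); np.save(f"pics/{n}0.npy",d)
    i=cams.camera_info(n); print(n,np.round(i["mtx"],1).tolist(),np.round(-i["R"].T@i["t"],3),np.round(i["R"],3).tolist())
s=r.sense();print(s)
E
```

```text
scene [[539.9, 0.0, 320.1], [0.0, 539.9, 244.0], [0.0, 0.0, 1.0]] [ 1.5   -0.104  0.795] [[0.086, 0.996, 0.009], [0.573, -0.042, -0.819], [-0.815, 0.076, -0.574]]
top [[600.3, 0.0, 315.3], [0.0, 600.3, 241.9], [0.0, 0.0, 1.0]] [ 0.494 -0.023  1.675] [[0.012, -1.0, 0.014], [-0.998, -0.013, -0.057], [0.057, -0.013, -0.998]]
{'time_s': 0.1, 'joints': array([-5.81229038e+01,  2.20862202e+01,  3.89654838e-01, -2.56812173e-02,
       -6.84109910e+01, -1.48166333e+01]), 'joint_velocities': array([-0.01163229, -0.03408489,  0.23489245,  0.15445444,  0.07763046,
       -0.00908161]), 'effort': array([-6.21701638e-04, -3.91688633e+01,  1.87934911e+01,  4.23185751e+00,
        1.34686785e-02, -7.65873347e-05]), 'tcp_pos': array([ 0.18323236, -0.59699049,  0.22158345]), 'ee_rot': array([[-9.56044152e-01, -2.93222055e-01, -6.37414203e-04],
       [-2.93222737e-01,  9.56042434e-01,  1.81416568e-03],
       [ 7.74416381e-05,  1.92132683e-03, -9.99998151e-01]]), 'wrist_force': array([ 0.91832379, -0.33898217,  0.08803926]), 'moment': array([-0.05612677, -0.00243303, -0.00388033]), 'gripper_force': 0.0, 'gripper_width': 0.9994264978620448}
```

View pics/scene0.png

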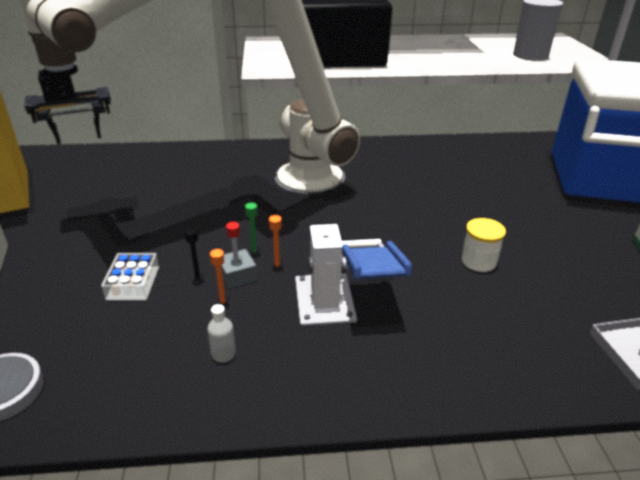

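View pics/top0.png

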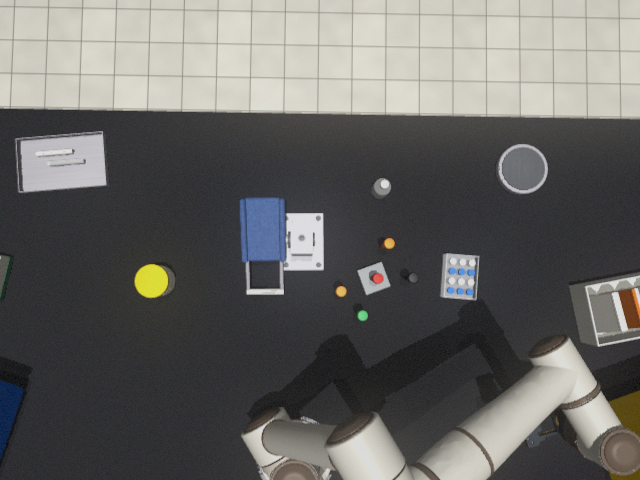

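The scene and top views show the red steel pin in its grey block at top (377,279), with four decoy pins around it. The bracket bore is near (302,238), the white handle bar at (265,291), and the bottle at (382,187). Next I'll compute coarse positions.

```bash
cat > h.py <<'E'
import cv2,numpy as np
from station import r,cams
def ray(i,u,v):
    d=i["R"].T@np.linalg.solve(i["mtx"],[u,v,1.]); return -i["R"].T@i["t"],d
def plane(i,u,v,z):
    c,d=ray(i,u,v); return c+d*(z-c[2])/d[2]
def tri(obs):
    A=np.zeros((3,3));b=np.zeros(3)
    for i,u,v in obs:
        c,d=ray(i,u,v);d=d/np.linalg.norm(d);P=np.eye(3)-np.outer(d,d);A+=P;b+=P@c
    x=np.linalg.solve(A,b)
    return x,[np.linalg.norm(np.cross(x-ray(*o)[0],ray(*o)[1]/np.linalg.norm(ray(*o)[1]))) for o in obs]
def proj(i,X):
    q=i["mtx"]@(i["R"]@X+i["t"]);return q[:2]/q[2]
def blobs(p,lo,hi,amin=20):
    m=cv2.inRange(cv2.cvtColor(p,cv2.COLOR_BGR2HSV),lo,hi)
    n,_,s,c=cv2.connectedComponentsWithStats(m)
    return [(tuple(np.round(c[k],1)),s[k].tolist()) for k in range(1,n) if s[k][4]>=amin]
E
python3 - <<'E'
from h import *
I={n:cams.camera_info(n) for n in("scene","top")};P={n:cv2.imread(f"pics/{n}0.png") for n in I}
for nm,lo,hi in[("red",(0,150,60),(4,255,255)),("orange",(6,150,80),(18,255,255)),("green",(50,120,60),(80,255,255)),("blue",(105,120,60),(125,255,255))]:
    for n in I: print(nm,n,[b for b in blobs(P[n],lo,hi,40)])
rs=[blobs(P[n],(0,150,60),(4,255,255),40) for n in I]
f=lambda o:max(o,key=lambda b:b[1][4])[0]
print("red",tri([(I[n],*f(o)) for n,o in zip(I,rs)]))
for u,v,z in[(302,238,.173),(265,291,.05),(247,291,.05),(283,291,.05),(341,291,.13),(389,243,.13),(362,315,.13),(412,278,.13),(382,187,.12),(463,277,.04)]: print(u,v,np.round(plane(I["top"],u,v,z),3))
c=[cv2.resize(P["top"][170:310,230:430],None,fx=3.5,fy=3.5,interpolation=2)]
cv2.imwrite("pics/c.png",c[0])
for n,q in (("scene",[(233,230),(275,221),(251,209),(217,256),(192,238),(326,236),(362,243)]),("top",[(377,279),(265,291)])):
    d=np.load(f"pics/{n}0.npy")
    for u,v in q: c0,dd=ray(I[n],u,v);print(n,u,v,np.round(c0+dd*d[v,u],3))
E
```

```text
red scene [((np.float64(232.6), np.float64(228.3)), [226, 221, 14, 16, 180])]
red top [((np.float64(377.6), np.float64(277.8)), [372, 273, 11, 10, 70])]
orange scene [((np.float64(275.4), np.float64(234.6)), [268, 214, 14, 53, 359]), ((np.float64(218.3), np.float64(271.1)), [209, 248, 16, 55, 381])]
orange top [((np.float64(387.7), np.float64(242.9)), [382, 238, 13, 11, 44]), ((np.float64(630.2), np.float64(307.8)), [619, 289, 21, 39, 572])]
green scene [((np.float64(251.6), np.float64(219.4)), [244, 202, 14, 49, 276])]
green top [((np.float64(362.3), np.float64(314.9)), [357, 310, 11, 11, 51])]
blue scene [((np.float64(592.8), np.float64(158.0)), [552, 80, 88, 122, 5703]), ((np.float64(618.5), np.float64(121.9)), [595, 109, 45, 27, 983]), ((np.float64(377.4), np.float64(261.4)), [343, 241, 68, 38, 1765]), ((np.float64(123.1), np.float64(257.5)), [119, 255, 9, 6, 48]), ((np.float64(134.0), np.float64(257.4)), [129, 255, 10, 6, 49]), ((np.float64(145.3), np.float64(257.5)), [141, 255, 9, 6, 46]), ((np.float64(115.8), np.float64(271.4)), [112, 268, 9, 7, 49]), ((np.float64(128.1), np.f
[... 293 characters left out ...]
), [np.float64(0.00017579884143296496), np.float64(0.00017579884143294005)])
302 238 [ 0.589 -0.01   0.173]
265 291 [0.452 0.089 0.05 ]
247 291 [0.452 0.137 0.05 ]
283 291 [0.453 0.04  0.05 ]
341 291 [ 0.456 -0.112  0.13 ]
389 243 [ 0.581 -0.234  0.13 ]
362 315 [ 0.396 -0.166  0.13 ]
412 278 [ 0.492 -0.294  0.13 ]
382 187 [ 0.728 -0.217  0.12 ]
463 277 [ 0.496 -0.449  0.04 ]
scene 233 230 [ 0.502 -0.203  0.139]
scene 275 221 [ 0.47  -0.111  0.138]
scene 251 209 [ 0.407 -0.166  0.133]
scene 217 256 [ 0.593 -0.232  0.137]
scene 192 238 [ 0.508 -0.293  0.126]
scene 326 236 [ 0.581 -0.007  0.167]
scene 362 243 [0.46  0.093 0.059]
top 377 279 [ 0.488 -0.202  0.142]
top 265 291 [0.452 0.088 0.066]
```

View pics/c.png

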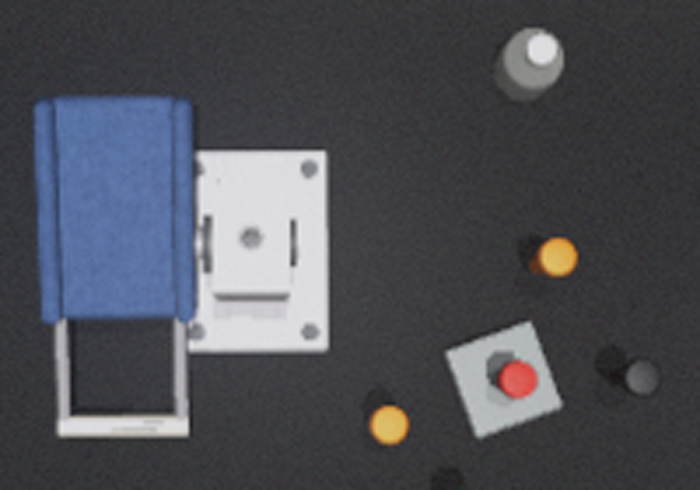

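Crop: the bore is at top pixel (301.7,237.7), the bracket is aligned with the world axes, and the bottle is well away from it. I'll move over the pin at a height that clears the decoys and use the wrist camera there.

Request:
play_rows(commands="0.7 0.9 0.2 0 0 0.6;0.7 0.9 0.2 0 0 0.6;0.7 0.9 0.2 0 0 0.6;0.7 0.9 0.2 0 0 0.6;0.7 0.9 0.2 0 0 0.6;0.7 0.9 0.2 0 0 0.6;0.7 0.9 0.2 0 0 0.6;0.7 0.9 0.2 0 0 0.6;0.7 0.9 0.2 0 0 0.6;0.7 0.9 0.2 0 0 0.6;0.7 0.9 0.2 0 0 0.6;0.7 0.9 0.2 0 0 0.6;0.7 0.9 0.2 0 0 0.6;0.7 0.9 0.2 0 0 0.6;0 0 0 0 0 0", grip=60)

```text
time_s: 1.6
tcp_pos: [0.4795, -0.217, 0.3067]
ee_rot: [[-0.008, -1.0, 0.001], [-1.0, 0.008, 0.0], [-0.0, -0.001, -1.0]]
wrist_force: [-0.7, -0.1, -0.2]
gripper_width: 0.69
gripper_force: 0.0
```

Run:
```python
from h import *
i=cams.camera_info("wrist");p,d=cams.capture("wrist");cv2.imwrite("pics/w1.png",p)
s=r.sense();print(s["time_s"],s["tcp_pos"],s["ee_rot"].round(3).tolist(),s["joints"].round(1))
print("cam",-i["R"].T@i["t"],i["R"].round(3).tolist())
b=blobs(p,(0,150,60),(4,255,255),40);print(b)
I=cams.camera_info("top");B=max(b,key=lambda b:b[1][4])[0]
print(plane(i,*B,.144),tri([(i,*B),(I,377.6,277.8)]))
```

```text
1.65 [ 0.4782465  -0.21801914  0.30623648] [[-0.01, -1.0, -0.001], [-1.0, 0.01, 0.0], [-0.0, 0.001, -1.0]] [ -6.8   9.4  -5.   -0.  -75.6   6.2]
cam [ 0.47965439 -0.2865375   0.46960803] [[-1.0, 0.008, -0.001], [0.007, 0.968, 0.25], [0.003, 0.25, -0.968]]
[((np.float64(304.4), np.float64(229.6)), [288, 211, 33, 38, 981])]
[ 0.49031322 -0.20877252  0.144     ] (array([ 0.49110771, -0.20540051,  0.12975261]), [np.float64(0.0003295146758684497), np.float64(0.00032951467586838875)])
```

View pics/w1.png

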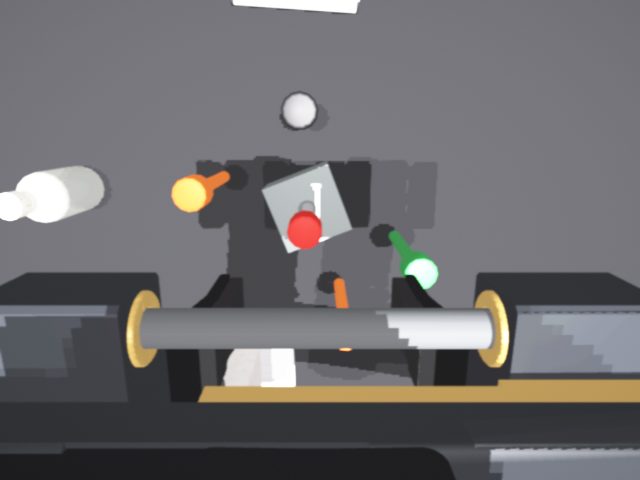

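The wrist view shows the red knob at (304,230) over the grey block. The measured knob is (0.491,-0.205,0.130), which agrees with the text. I'll descend and grip.

Request:
play_rows(commands="0.43 0.42 -0.8 0 0 0;0 0 -0.8 0 0 0;0 0 -0.8 0 0 0;0 0 -0.8 0 0 0;0 0 -0.8 0 0 0;0 0 -0.8 0 0 0;0 0 -0.8 0 0 0;0 0 -0.8 0 0 0;0 0 0 0 0 0;0 0 0 0 0 0")

```text
time_s: 2.65
tcp_pos: [0.4899, -0.2076, 0.1147]
ee_rot: [[-0.014, -1.0, -0.001], [-1.0, 0.014, -0.0], [0.0, 0.001, -1.0]]
wrist_force: [0.5, 0.3, -0.2]
gripper_width: 0.694
gripper_force: 0.0
```

Request:
play_rows(commands="0 0 0 0 0 0;0 0 0 0 0 0;0 0 0 0 0 0;0 0 0 0 0 0;0 0 0 0 0 0;0 0 0 0 0 0", grip=15)

```text
time_s: 3.25
tcp_pos: [0.4905, -0.2069, 0.1149]
ee_rot: [[-0.013, -1.0, 0.0], [-1.0, 0.013, -0.0], [0.0, -0.0, -1.0]]
wrist_force: [0.1, 0.2, 1.0]
gripper_width: 0.313
gripper_force: 30.0
```

Request:
play_rows(commands="0 0 0.4 0 0 0;0 0 0.9 0 0 0;0 0 0.9 0 0 0;0 0 0.9 0 0 0;0 0 0.9 0 0 0;0 0 0.9 0 0 0;0 0 0.9 0 0 0;0 0 0.9 0 0 0;0.4 0.9 0 0 0 0;0.4 0.9 0 0 0 0;0.4 0.9 0 0 0 0;0.4 0.9 0 0 0 0;0.4 0.9 0 0 0 0;0.4 0.9 0 0 0 0;0.4 0.9 0 0 0 0;0.4 0.9 0 0 0 0;0 0.9 0 0 0 0;0 0 0 0 0 0;0 0 0 0 0 0;0 0 0 0 0 0")

```text
time_s: 5.25
tcp_pos: [0.586, 0.0355, 0.3159]
ee_rot: [[-0.014, -1.0, 0.0], [-1.0, 0.014, -0.0], [0.0, -0.0, -1.0]]
wrist_force: [0.2, -0.6, -0.8]
gripper_width: 0.306
gripper_force: 30.0
```

Run:
```python
from h import *
s=r.sense();i=cams.camera_info("wrist");p,d=cams.capture("wrist");cv2.imwrite("pics/w2.png",p)
print(s["time_s"],s["tcp_pos"],s["gripper_width"],s["wrist_force"])
b=blobs(p,(0,150,60),(4,255,255),40);print(b)
g=proj(i,np.array([.5885,-.0095,.173]));print("bore pred",g, "tip pred",proj(i,s["tcp_pos"]-[0,0,.104]))
np.savez("pics/w2.npz",**i)
```

```text
5.25 [0.58599786 0.03546939 0.31593221] 0.30646711918619535 [ 0.18615817 -0.56404357 -0.75697632]
[((np.float64(317.1), np.float64(295.1)), [284, 278, 68, 30, 1511]), ((np.float64(317.0), np.float64(357.5)), [283, 349, 69, 22, 1114])]
bore pred [313.58221134 162.81824288] tip pred [318.10386866 238.19189445]
```

View pics/w2.png

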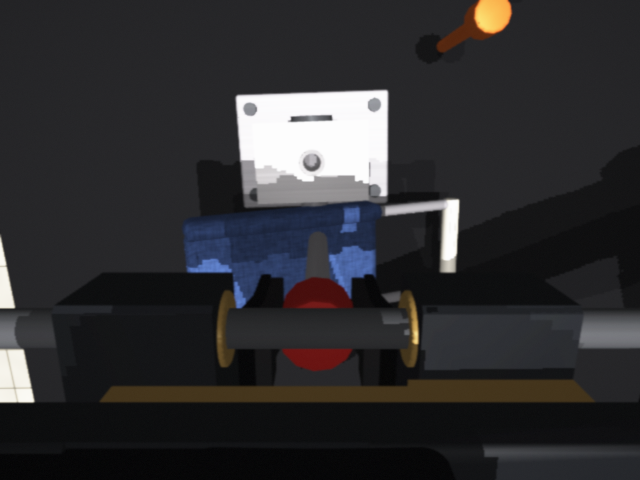

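The wrist view shows the bore at about (312,161), the pin hanging straight with its tip near (318,238), and the handle at about (450,240). I'll refine the bore and handle positions.

Run:
```python
from h import *
i=dict(np.load("pics/w2.npz"));p=cv2.imread("pics/w2.png",0)
I=cams.camera_info("top");T=cv2.imread("pics/top0.png",0)
def bore(g,cx,cy,w,t):
    c=g[cy-w:cy+w,cx-w:cx+w];m=(c<t).astype(np.uint8)
    n,_,s,ce=cv2.connectedComponentsWithStats(m);k=[(ce[j]+[cx-w,cy-w],s[j].tolist()) for j in range(1,n) if s[j][4]>8];print(c.min(),c.max(),np.median(c),k)
for t in(110,150,200):bore(p,312,161,17,t)
for t in(140,170):bore(T,302,238,7,t)
# use visual
for b in((312,161),):print("wrist plane",plane(i,*b,.173), "tri",tri([(i,*b),(I,301.9,237.8)]))
d=T
for q in((450,202),(449,270)):print("handle",plane(i,*q,.05))
# tip in w2 pixels: leftmost/rightmost grey columns per row
for v in(236,240,246,254): print(v,p[v,300:338].tolist())
```

```text
86 253 243.0 [(array([312.72881356, 166.30508475]), [10, 15, 15, 12, 59])]
86 253 243.0 [(array([312.2605042 , 164.63865546]), [8, 11, 17, 16, 119])]
86 253 243.0 [(array([311.5       , 162.26315789]), [8, 10, 18, 18, 266]), (array([319.75, 176.75]), [19, 32, 15, 2, 20])]
119 222 220.0 []
119 222 220.0 [(array([301.13043478, 237.39130435]), [4, 4, 5, 6, 23])]
wrist plane [ 0.58959751 -0.01078392  0.173     ] tri (array([ 0.58990628, -0.00969593,  0.16021492]), [np.float64(0.00019475415584347875), np.float64(0.00019475415584330302)])
handle [0.45180253 0.04147887 0.05      ]
handle [0.44819207 0.11419723 0.05      ]
236 [44, 42, 44, 44, 45, 45, 43, 45, 49, 52, 56, 59, 58, 60, 61, 60, 59, 60, 60, 60, 60, 58, 58, 58, 57, 54, 48, 43, 41, 40, 40, 41, 41, 43, 46, 45, 46, 44]
240 [45, 43, 41, 43, 43, 43, 41, 43, 50, 57, 59, 59, 60, 60, 59, 61, 60, 60, 60, 60, 60, 58, 59, 59, 59, 58, 55, 50, 46, 45, 43, 45, 45, 45, 46, 46, 45, 41]
246 [42, 43, 41, 44, 47, 48, 47, 50, 55, 59, 60, 60, 61, 60, 61, 60, 61, 61, 62, 61, 61, 60, 59, 59, 59, 60, 59, 53, 46, 42, 42, 44, 42, 43, 43, 45, 43, 43]
254 [44, 44, 43, 42, 41, 43, 46, 53, 59, 60, 61, 61, 62, 62, 63, 62, 63, 61, 61, 62, 62, 61, 60, 61, 59, 60, 59, 60, 63, 72, 79, 81, 79, 74, 70, 70, 80, 90]
```

Request:
play_rows(commands="0.04 -0.51 0 0 0 0;0.04 -0.51 0 0 0 0;0.04 -0.51 0 0 0 0;0 0 -0.5 0 0 0;0 0 -0.5 0 0 0;0 0 0 0 0 0;0 0 0 0 0 0;0 0 0 0 0 0")

```text
time_s: 6.1
tcp_pos: [0.5905, -0.0103, 0.2866]
ee_rot: [[-0.013, -1.0, 0.002], [-1.0, 0.013, -0.0], [0.0, -0.002, -1.0]]
wrist_force: [-0.2, -0.2, -1.1]
gripper_width: 0.309
gripper_force: 30.0
```

Run:
```python
from h import *
s=r.sense();i=cams.camera_info("wrist");w,_=cams.capture("wrist");j=cams.camera_info("scene");p,_=cams.capture("scene")
print(s["tcp_pos"],s["wrist_force"])
c=cv2.resize(p[180:280,280:400],None,fx=4,fy=4,interpolation=2);e=cv2.resize(w[140:310,240:400],None,fx=2.35,fy=2.35,interpolation=2)[:400]
cv2.imwrite("pics/c2.png",np.hstack([c[:399],e[:399,:320]]))
b=np.array([.5897,-.0097,.173]);t=s["tcp_pos"]-[0,0,.107]
print("scene bore",proj(j,b),"tip",proj(j,t)," wrist bore",proj(i,b),"tip",proj(i,t))
```

```text
[ 0.59047116 -0.01028067  0.28662922] [-0.23803672 -0.24630614 -1.07348996]
scene bore [325.00094286 235.90847375] tip [324.79868877 233.4449848 ]  wrist bore [319.51007262 235.38717549] tip [318.36023143 237.03432377]
```

View pics/c2.png

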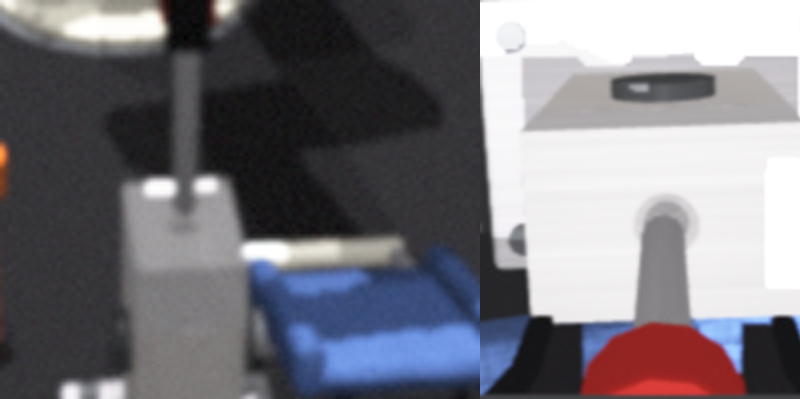

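The pin tip sits just over the bore in both crops, about 0.6 mm off toward +x. I'll lower it slowly.

Request:
play_rows(commands="-0.02 0 -0.2 0 0 0;0 0 -0.2 0 0 0;0 0 -0.2 0 0 0;0 0 -0.2 0 0 0;0 0 -0.2 0 0 0;0 0 -0.2 0 0 0;0 0 0 0 0 0")

```text
time_s: 6.9
tcp_pos: [0.5891, -0.0098, 0.2484]
ee_rot: [[-0.013, -1.0, -0.001], [-1.0, 0.013, -0.0], [0.0, 0.001, -1.0]]
wrist_force: [-0.1, -0.4, -0.8]
gripper_width: 0.313
gripper_force: 30.0
```

Request:
play_rows(commands="0 0 -0.1 0 0 0;0 0 -0.1 0 0 0;0 0 0 0 0 0;0 0 0 0 0 0")

```text
time_s: 7.3
tcp_pos: [0.5893, -0.0098, 0.2436]
ee_rot: [[-0.013, -1.0, -0.0], [-1.0, 0.013, -0.0], [0.0, 0.0, -1.0]]
wrist_force: [0.5, -0.1, -0.8]
gripper_width: 0.315
gripper_force: 30.0
```

Request:
play_rows(commands="0 0 0 0 0 0;0 0 0 0 0 0;0 0 0 0 0 0;0 0 0 0 0 0", grip=60)

```text
time_s: 7.7
tcp_pos: [0.5894, -0.0098, 0.2438]
ee_rot: [[-0.013, -1.0, 0.0], [-1.0, 0.013, 0.0], [-0.0, -0.0, -1.0]]
wrist_force: [0.1, -1.3, 0.6]
gripper_width: 0.591
gripper_force: 0.0
```

Run:
```python
from h import *
s=r.sense();print(s["time_s"],s["tcp_pos"],s["gripper_width"],s["wrist_force"])
O=[]
for n in("wrist","scene","top"):
    i=cams.camera_info(n);p,_=cams.capture(n)
    print(n,blobs(p,(0,150,60),(4,255,255),20),proj(i,np.array([.5895,-.0097,.256])))
```

```text
7.7 [ 0.58937004 -0.00975178  0.24377785] 0.591256893448277 [ 0.13552839 -1.27568664  0.56278128]
wrist [((np.float64(319.1), np.float64(292.3)), [286, 272, 68, 36, 1886]), ((np.float64(319.5), np.float64(353.0)), [294, 349, 53, 12, 412])] [318.61496323 314.94370307]
scene [] [325.58619417 200.84330478]
top [] [301.61385851 235.46491675]
```

Request:
play_rows(commands="0 0 0.5 0 0 0;0 0 0.9 0 0 0;0 0 0.9 0 0 0;0 0 0.7 0 0 0;-0.9 0.7 -0.2 0 0 0;-0.9 0.7 -0.2 0 0 0;-0.9 0.7 -0.2 0 0 0;-0.9 0.7 -0.2 0 0 0;-0.9 0.7 -0.2 0 0 0;0 0 0 0 0 0;0 0 0 0 0 0;0 0 0 0 0 0", grip=46)

```text
time_s: 9.05
tcp_pos: [0.4549, 0.0952, 0.3039]
ee_rot: [[-0.013, -1.0, 0.001], [-1.0, 0.013, 0.0], [-0.0, -0.001, -1.0]]
wrist_force: [-0.0, 0.1, -0.5]
gripper_width: 0.525
gripper_force: 0.0
```

Run:
```python
from h import *
s=r.sense();i=cams.camera_info("wrist");p,d=cams.capture("wrist");cv2.imwrite("pics/w3.png",p);np.save("pics/w3.npy",d);np.savez("pics/w3.npz",**i)
print(s["time_s"],s["tcp_pos"])
O=[]
for n in("scene","top"):
    j=cams.camera_info(n);q,_=cams.capture(n);b=blobs(q,(0,150,60),(4,255,255),20);print(n,b)
    if b:O.append((j,*b[0][0]))
if len(O)==2:print(tri(O))
```

```text
9.05 [0.45489897 0.09515191 0.30387599]
scene [((np.float64(326.4), np.float64(199.5)), [318, 191, 17, 18, 236])]
top [((np.float64(299.8), np.float64(233.4)), [296, 231, 10, 9, 31])]
(array([ 0.59380686, -0.00699443,  0.26145393]), [np.float64(0.0015933474452083285), np.float64(0.0015933474452083447)])
```

View pics/w3.png

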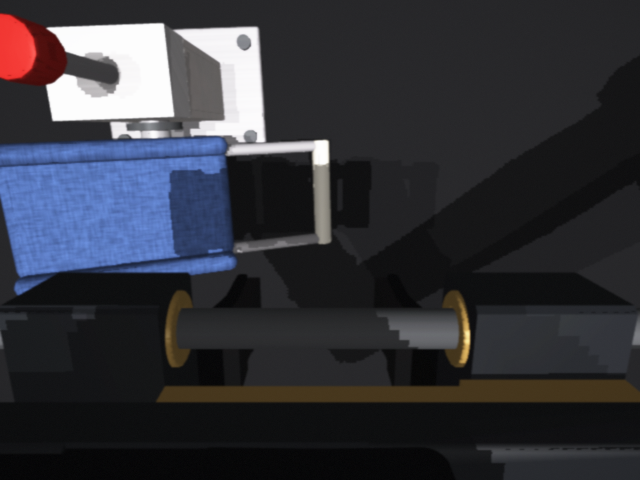

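The wrist view shows the pin standing in the bore and the handle bar at column about 322, rows 140–242. I'll triangulate its near end and midpoint against the earlier wrist view and the top view.

Run:
```python
from h import *
a=dict(np.load("pics/w2.npz"));b=dict(np.load("pics/w3.npz"));I=cams.camera_info("top")
P2=cv2.imread("pics/w2.png",0).astype(int);P3=cv2.imread("pics/w3.png",0);T=cv2.imread("pics/top0.png",0)
for n,P,rows,c0,c1 in(("w2",P2,(210,225,240,255),425,480),("w3",P3,(150,170,190,210,230),300,345)):
    for v in rows:
        k=np.where(P[v,c0:c1]>90)[0]+c0; print(n,v,k.min() if len(k) else None,k.max() if len(k) else None)
for u in(252,258,265,272,280):
    k=np.where(T[282:300,u]>130)[0]+282;print("top",u,k)
print("near end",tri([(a,451,200),(b,321,141)]))
print("mid",tri([(I,265.1,291.7),(b,322,191)]))
d=np.load("pics/w3.npy")
for u,v in((322,190),(321,160),(200,200),(228,148),(225,265)):
    c,r_=ray(b,u,v);print("depth",u,v,np.round(c+r_*d[v,u],4))
```

```text
w2 210 425 459
w2 225 442 458
w2 240 441 457
w2 255 440 456
w3 150 300 328
w3 170 313 328
w3 190 314 328
w3 210 315 329
w3 230 316 329
top 252 [289 290 291 292 293 294]
top 258 [289 290 291 292 293 294]
top 265 [289 290 291 292 293 294]
top 272 [289 290 291 292 293 294]
top 280 [282 283 284 285 286 288 289 290 291 292 293 294]
near end (array([0.45131682, 0.03890141, 0.05162872]), [np.float64(0.00028652014711165534), np.float64(0.0002865201471116434)])
mid (array([0.45001431, 0.09022825, 0.02512194]), [np.float64(0.0004900913155814424), np.float64(0.0004900913155815328)])
depth 322 190 [0.4508 0.084  0.0603]
depth 321 160 [0.4514 0.056  0.0577]
depth 200 200 [0.5548 0.0843 0.1078]
depth 228 148 [0.5329 0.0425 0.0848]
depth 225 265 [0.5362 0.1406 0.1134]
```

The handle centre is about (0.451,0.090,0.052), so the rest is about 0.34 rad down. The pad front is close to where the gripper body will come, so I'll tilt the tool slightly (−0.15 rad about y) and grip a bit high on the bar.

Request:
play_rows(commands="0 -0.17 -0.85 0 -1 0;0 0 -0.85 0 0 0;0 0 -0.85 0 0 0;0 0 -0.85 0 0 0;0 0 -0.85 0 0 0;0 0 -0.85 0 0 0;0 0 -0.85 0 0 0;0 0 -0.85 0 0 0;0 0 -0.85 0 0 0;0 0 -0.6 0 0 0;0 0 -0.4 0 0 0;0 0 0 0 0 0;0 0 0 0 0 0")

```text
time_s: 10.5
tcp_pos: [0.455, 0.0901, 0.0453]
ee_rot: [[-0.014, -0.99, 0.142], [-1.0, 0.014, -0.001], [-0.001, -0.142, -0.99]]
wrist_force: [0.0, 0.7, 0.3]
gripper_width: 0.528
gripper_force: 0.0
```

```bash
cat > k.py <<'E'
from h import *
s=r.sense();print(s["time_s"],s["tcp_pos"].round(4),s["gripper_width"],s["wrist_force"].round(1),s["gripper_force"])
j=cams.camera_info("scene");q,_=cams.capture("scene");print([(b[0],b[1][1],b[1][3],b[1][4]) for b in blobs(q,(0,150,60),(4,255,255),20)])
E
python3 k.py
python3 - <<'E'
import numpy as np
ph=np.arange(-.338,.63,.025)
for a,b in zip(ph,ph[1:]): print(f"{a:.3f} {.145*(np.cos(a)-np.cos(b))/.03:.3f} {.145*(np.sin(b)-np.sin(a))/.03:.3f}")
E
```

```text
10.5 [0.455  0.0901 0.0453] 0.528159653756034 [0.  0.7 0.3] 0.0
[((np.float64(326.4), np.float64(199.8)), 191, 18, 217)]
-0.338 -0.039 0.114
-0.313 -0.036 0.115
-0.288 -0.033 0.116
-0.263 -0.030 0.117
-0.238 -0.027 0.118
-0.213 -0.024 0.118
-0.188 -0.021 0.119
-0.163 -0.018 0.119
-0.138 -0.015 0.120
-0.113 -0.012 0.120
-0.088 -0.009 0.120
-0.063 -0.006 0.121
-0.038 -0.003 0.121
-0.013 -0.000 0.121
0.012 0.003 0.121
0.037 0.006 0.121
0.062 0.009 0.120
0.087 0.012 0.120
0.112 0.015 0.120
0.137 0.018 0.119
0.162 0.021 0.119
0.187 0.024 0.118
0.212 0.027 0.118
0.237 0.030 0.117
0.262 0.033 0.116
0.287 0.036 0.115
0.312 0.039 0.115
0.337 0.041 0.114
0.362 0.044 0.112
0.387 0.047 0.111
0.412 0.050 0.110
0.437 0.053 0.109
0.462 0.055 0.107
0.487 0.058 0.106
0.512 0.061 0.105
0.537 0.063 0.103
0.562 0.066 0.101
0.587 0.068 0.100
```

Request:
play_rows(commands="0 0 -0.33 0 0 0;0 0 0 0 0 0;0 0 0 0 0 0")

```text
time_s: 10.85
tcp_pos: [0.4548, 0.0904, 0.0361]
ee_rot: [[-0.014, -0.99, 0.143], [-1.0, 0.014, -0.0], [-0.002, -0.143, -0.99]]
wrist_force: [0.3, -1.4, 0.3]
gripper_width: 0.531
gripper_force: 0.0
```

Request:
play_rows(commands="0 0 0 0 0 0;0 0 0 0 0 0;0 0 0 0 0 0;0 0 0 0 0 0;0 0 0 0 0 0;0 0 0 0 0 0", grip=8)

```text
time_s: 11.45
tcp_pos: [0.4533, 0.0899, 0.0349]
ee_rot: [[-0.013, -0.99, 0.14], [-1.0, 0.013, -0.002], [-0.0, -0.14, -0.99]]
wrist_force: [-4.2, 2.6, -0.2]
gripper_width: 0.178
gripper_force: 29.9
```

Request:
play_rows(commands="-0.04 0 0.11 0 0 0;-0.04 0 0.12 0 0 0;-0.03 0 0.12 0 0 0;-0.03 0 0.12 0 0 0;-0.03 0 0.12 0 0 0;-0.02 0 0.12 0 0 0;-0.02 0 0.12 0 0 0;0 0 0 0 0 0")

```text
time_s: 12.25
tcp_pos: [0.4467, 0.0897, 0.0603]
ee_rot: [[-0.014, -0.99, 0.14], [-1.0, 0.014, -0.002], [-0.0, -0.14, -0.99]]
wrist_force: [-6.1, 4.2, -1.7]
gripper_width: 0.171
gripper_force: 29.9
```

```bash
python3 k.py
```

```text
12.25 [0.4467 0.0897 0.0603] 0.17120439296316858 [-6.1  4.2 -1.7] 29.896240532398224
[((np.float64(326.2), np.float64(199.5)), 191, 18, 217)]
```

Request:
play_rows(commands="-0.04 0 0.12 0 0 0;-0.03 0 0.12 0 0 0;-0.02 0 0.12 0 0 0;0 0 0 0 0 0")

```text
time_s: 12.7
tcp_pos: [0.4452, 0.0898, 0.0717]
ee_rot: [[-0.014, -0.99, 0.142], [-1.0, 0.014, -0.001], [-0.001, -0.142, -0.99]]
wrist_force: [-2.4, -1.1, -1.1]
gripper_width: 0.174
gripper_force: 30.0
```

```bash
python3 k.py
```

```text
12.7 [0.4452 0.0898 0.0717] 0.1737562895084849 [-2.4 -1.1 -1.1] 29.974417984485626
[((np.float64(326.2), np.float64(199.3)), 191, 18, 220)]
```

Request:
play_rows(commands="-0.01 0 0.12 0 0 0;-0.01 0 0.12 0 0 0;0 0 0.12 0 0 0;0 0 0 0 0 0")

```text
time_s: 13.15
tcp_pos: [0.4445, 0.0899, 0.0822]
ee_rot: [[-0.014, -0.99, 0.141], [-1.0, 0.014, -0.001], [-0.001, -0.141, -0.99]]
wrist_force: [-2.8, -2.1, -0.6]
gripper_width: 0.174
gripper_force: 30.0
```

```bash
python3 k.py
```

```text
13.15 [0.4445 0.0899 0.0822] 0.17400314755157423 [-2.8 -2.1 -0.6] 29.989584982395172
[((np.float64(326.3), np.float64(199.5)), 191, 18, 227)]
```

Now at level, with the pin not yet dropped. I'll carry on in small steps.

Request:
play_rows(commands="0 0 0.12 0 0 0;0.01 0 0.12 0 0 0;0.01 0 0.12 0 0 0;0 0 0 0 0 0")

```text
time_s: 13.6
tcp_pos: [0.4445, 0.0899, 0.0928]
ee_rot: [[-0.014, -0.99, 0.14], [-1.0, 0.014, -0.002], [-0.0, -0.14, -0.99]]
wrist_force: [-5.4, -1.5, -0.4]
gripper_width: 0.175
gripper_force: 30.0
```

```bash
python3 k.py
```

```text
13.6 [0.4445 0.0899 0.0928] 0.17470329250535746 [-5.4 -1.5 -0.4] 29.974229335784912
[((np.float64(326.3), np.float64(199.2)), 191, 18, 220)]
```

Request:
play_rows(commands="-0.01 0 0.12 0 0 0;0.01 0 0.12 0 0 0;0.01 0 0.12 0 0 0;0 0 0 0 0 0")

```text
time_s: 14.05
tcp_pos: [0.4453, 0.0899, 0.104]
ee_rot: [[-0.014, -0.99, 0.141], [-1.0, 0.014, -0.001], [-0.001, -0.141, -0.99]]
wrist_force: [-6.3, -1.5, 0.1]
gripper_width: 0.171
gripper_force: 30.0
```

```bash
python3 k.py
```

```text
14.05 [0.4453 0.0899 0.104 ] 0.17098779302079728 [-6.3 -1.5  0.1] 30.001263320446014
[((np.float64(326.2), np.float64(199.2)), 191, 18, 225)]
```

Request:
play_rows(commands="-0.01 0 0.12 0 0 0;0.01 0 0.12 0 0 0;0.01 0 0.12 0 0 0;0 0 0 0 0 0")

```text
time_s: 14.5
tcp_pos: [0.4469, 0.0901, 0.1155]
ee_rot: [[-0.013, -0.99, 0.144], [-1.0, 0.013, -0.001], [-0.001, -0.144, -0.99]]
wrist_force: [-1.5, -5.4, 0.4]
gripper_width: 0.171
gripper_force: 30.1
```

```bash
python3 k.py
```

```text
14.5 [0.4469 0.0901 0.1155] 0.1714256146111746 [-1.5 -5.4  0.4] 30.067961812019348
[((np.float64(326.1), np.float64(199.1)), 191, 18, 229)]
```

Request:
play_rows(commands="0.02 0 0.12 0 0 0;0.03 0 0.12 0 0 0;0.03 0 0.12 0 0 0;0 0 0 0 0 0")

```text
time_s: 14.95
tcp_pos: [0.4491, 0.0901, 0.1262]
ee_rot: [[-0.014, -0.99, 0.143], [-1.0, 0.014, -0.001], [-0.001, -0.143, -0.99]]
wrist_force: [-1.4, -6.6, -0.5]
gripper_width: 0.177
gripper_force: 30.0
```

```bash
python3 k.py
```

```text
14.95 [0.4491 0.0901 0.1262] 0.17683331472208114 [-1.4 -6.6 -0.5] 30.048708021640778
[((np.float64(326.2), np.float64(199.1)), 191, 18, 228)]
```

Request:
play_rows(commands="0.03 0 0.11 0 0 0;0.04 0 0.11 0 0 0;0.04 0 0.11 0 0 0;0 0 0 0 0 0")

```text
time_s: 15.4
tcp_pos: [0.4518, 0.0901, 0.1357]
ee_rot: [[-0.014, -0.99, 0.142], [-1.0, 0.014, -0.001], [-0.001, -0.142, -0.99]]
wrist_force: [-2.5, -4.8, -0.2]
gripper_width: 0.173
gripper_force: 30.0
```

```bash
python3 k.py
```

```text
15.4 [0.4518 0.0901 0.1357] 0.17298282025178788 [-2.5 -4.8 -0.2] 30.030411779880524
[((np.float64(326.1), np.float64(199.0)), 191, 18, 227)]
```

Request:
play_rows(commands="0.04 0 0.11 0 0 0;0.05 0 0.11 0 0 0;0.05 0 0.11 0 0 0;0 0 0 0 0 0")

```text
time_s: 15.85
tcp_pos: [0.4552, 0.0901, 0.1453]
ee_rot: [[-0.014, -0.99, 0.14], [-1.0, 0.014, -0.001], [-0.001, -0.14, -0.99]]
wrist_force: [-7.1, -3.2, 1.2]
gripper_width: 0.173
gripper_force: 30.0
```

```bash
python3 k.py
```

```text
15.85 [0.4552 0.0901 0.1453] 0.1733878656704578 [-7.1 -3.2  1.2] 29.998917281627655
[((np.float64(326.2), np.float64(203.0)), 194, 19, 239)]
```

The knob has dropped by about 4 px. I'll hold and re-check.

Request:
play_rows(commands="0 0 0 0 0 0;0 0 0 0 0 0")

```text
time_s: 16.1
tcp_pos: [0.4552, 0.0901, 0.1452]
ee_rot: [[-0.014, -0.99, 0.141], [-1.0, 0.014, -0.001], [-0.001, -0.141, -0.99]]
wrist_force: [-5.9, -2.1, 1.7]
gripper_width: 0.168
gripper_force: 30.0
```

```bash
python3 k.py
python3 - <<'E'
from h import *
j=cams.camera_info("scene")
for z in(.083,.075,.072,.069):print(z,proj(j,np.array([.5895,-.0097,.173+z])))
E
```

```text
16.1 [0.4552 0.0901 0.1452] 0.16780328699657993 [-5.9 -2.1  1.7] 29.99689221382141
[((np.float64(326.2), np.float64(202.9)), 194, 19, 233)]
0.083 [325.58619417 200.84330478]
0.075 [325.52658533 204.35444294]
0.072 [325.50436455 205.66331322]
0.069 [325.48221551 206.96795748]
```

The drop is about 8.6 mm of 14, so the tip is in the hole but the hole isn't centred yet. I'll nudge a little further.

Request:
play_rows(commands="0.04 0 0.1 0 0 0;0 0 0 0 0 0;0 0 0 0 0 0")

```text
time_s: 16.45
tcp_pos: [0.4564, 0.0901, 0.1483]
ee_rot: [[-0.014, -0.99, 0.141], [-1.0, 0.014, -0.001], [-0.001, -0.141, -0.99]]
wrist_force: [-7.1, -1.9, 2.3]
gripper_width: 0.174
gripper_force: 30.0
```

```bash
python3 k.py
```

```text
16.45 [0.4564 0.0901 0.1483] 0.1736753821164659 [-7.1 -1.9  2.3] 30.007989406585693
[((np.float64(326.3), np.float64(203.6)), 195, 19, 232)]
```

Request:
play_rows(commands="0.04 0 0.1 0 0 0;0 0 0 0 0 0;0 0 0 0 0 0")

```text
time_s: 16.8
tcp_pos: [0.4577, 0.0902, 0.1514]
ee_rot: [[-0.014, -0.99, 0.141], [-1.0, 0.014, -0.001], [-0.001, -0.141, -0.99]]
wrist_force: [-6.7, -2.6, 1.7]
gripper_width: 0.171
gripper_force: 30.0
```

```bash
python3 k.py
```

```text
16.8 [0.4577 0.0902 0.1514] 0.1710539710604198 [-6.7 -2.6  1.7] 30.00405639410019
[((np.float64(326.0), np.float64(206.2)), 198, 18, 232)]
```

The pin is now fully dropped (row 206.2). I'll advance gently toward mid-play while watching the force.

Request:
play_rows(commands="0.05 0 0.1 0 0 0;0 0 0 0 0 0")

```text
time_s: 17.05
tcp_pos: [0.4591, 0.0902, 0.1544]
ee_rot: [[-0.014, -0.99, 0.14], [-1.0, 0.014, -0.001], [-0.001, -0.14, -0.99]]
wrist_force: [-7.0, -1.6, 2.9]
gripper_width: 0.176
gripper_force: 30.0
```

Request:
play_rows(commands="0.05 0 0.1 0 0 0;0 0 0 0 0 0")

```text
time_s: 17.25
tcp_pos: [0.4605, 0.0902, 0.1573]
ee_rot: [[-0.014, -0.99, 0.14], [-1.0, 0.014, -0.001], [-0.001, -0.14, -0.99]]
wrist_force: [-8.2, -1.0, 2.5]
gripper_width: 0.176
gripper_force: 30.0
```

```bash
python3 k.py
```

```text
17.25 [0.4605 0.0902 0.1573] 0.17600062826144725 [-8.2 -1.   2.5] 29.987020790576935
[((np.float64(326.1), np.float64(205.4)), 197, 18, 229)]
```

Request:
play_rows(commands="0.05 0 0.1 0 0 0;0 0 0 0 0 0")

```text
time_s: 17.5
tcp_pos: [0.4621, 0.0902, 0.1604]
ee_rot: [[-0.014, -0.99, 0.14], [-1.0, 0.014, -0.001], [-0.001, -0.14, -0.99]]
wrist_force: [-6.8, -2.2, 3.3]
gripper_width: 0.173
gripper_force: 30.0
```

```bash
python3 k.py
```

```text
17.5 [0.4621 0.0902 0.1604] 0.17251191466315535 [-6.8 -2.2  3.3] 29.986479878425598
[((np.float64(326.1), np.float64(205.5)), 197, 19, 224)]
```

Request:
play_rows(commands="0 0 0 0 0 0;0 0 0 0 0 0;0 0 0 0 0 0;0 0 0 0 0 0;0 0 0.4 0 0 0;0 0 0.6 0 0 0;0 0 0.9 0 0 0;0 0 0.9 0 0 0;0 0 0.9 0 0 0;0 0 0.9 0 0 0", grip=46)

```text
time_s: 18.55
tcp_pos: [0.4634, 0.0907, 0.2996]
ee_rot: [[-0.014, -0.989, 0.144], [-1.0, 0.014, 0.001], [-0.003, -0.144, -0.99]]
wrist_force: [-0.3, 0.5, -0.4]
gripper_width: 0.529
gripper_force: 0.0
```

Request:
play_rows(commands="0.85 -0.67 0 0 0.95 0;0.85 -0.67 0 0 0 0;0.85 -0.67 0 0 0 0;0.85 -0.67 0 0 0 0;0.85 -0.67 0 0 0 0;0 0 0 0 0 0;0 0 0 0 0 0", grip=0)

```text
time_s: 19.25
tcp_pos: [0.5909, -0.0105, 0.2973]
ee_rot: [[-0.015, -1.0, -0.0], [-1.0, 0.015, -0.001], [0.001, 0.0, -1.0]]
wrist_force: [-0.5, -0.4, 0.3]
gripper_width: 0.029
gripper_force: 0.0
```

```bash
python3 k.py;python3 - <<'E'
from h import *
i=cams.camera_info("wrist");p,d=cams.capture("wrist")
print(blobs(p,(0,150,60),(4,255,255),20),proj(i,np.array([.5895,-.0097,.242])))
q,_=cams.capture("scene")
cv2.imwrite("pics/c4.png",np.hstack([p[:400,120:520],cv2.resize(q[150:290,260:400],(400,400),interpolation=2)]))
E
```

```text
19.25 [ 0.5909 -0.0105  0.2973] 0.02859885403893913 [-0.5 -0.4  0.3] 0.0
[((np.float64(326.3), np.float64(207.2)), 199, 17, 205)]
[((np.float64(317.3), np.float64(258.0)), [292, 233, 51, 59, 1926])] [320.03474742 261.60112398]
```

View pics/c4.png

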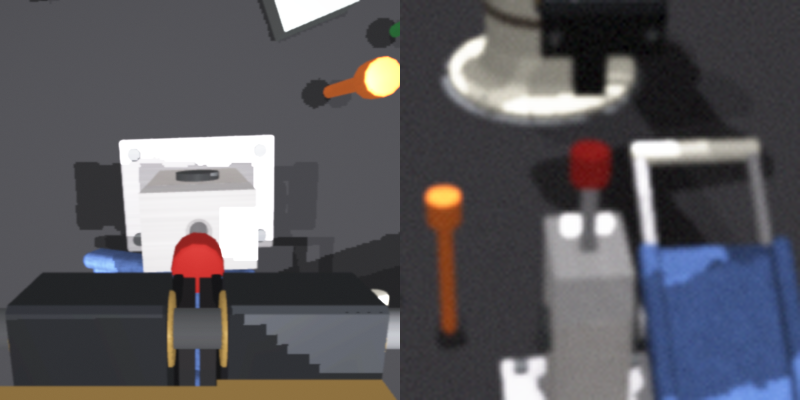

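The left crop shows the shut fingers above the knob. The right crop shows the pin upright in the bore and the rest held up. I'll now push down slowly.

Request:
play_rows(commands="-0.04 0.02 -0.5 0 0 0;0 0 -0.5 0 0 0;0 0 -0.2 0 0 0;0 0 -0.15 0 0 0;0 0 -0.15 0 0 0;0 0 -0.15 0 0 0;0 0 -0.15 0 0 0")

```text
time_s: 20.1
tcp_pos: [0.5896, -0.0097, 0.2458]
ee_rot: [[-0.013, -1.0, 0.003], [-1.0, 0.013, -0.001], [0.001, -0.003, -1.0]]
wrist_force: [-1.7, 0.1, 5.5]
gripper_width: 0.002
gripper_force: 3.0
```

Request:
play_rows(commands="0 0 -0.15 0 0 0;0 0 -0.15 0 0 0;0 0 -0.15 0 0 0;0 0 -0.15 0 0 0")

```text
time_s: 20.5
tcp_pos: [0.5894, -0.0097, 0.2277]
ee_rot: [[-0.013, -1.0, 0.002], [-1.0, 0.013, -0.001], [0.001, -0.002, -1.0]]
wrist_force: [-2.1, 1.4, 6.1]
gripper_width: 0.004
gripper_force: 2.9
```

```bash
python3 k.py
```

```text
20.5 [ 0.5894 -0.0097  0.2277] 0.0038921301916297548 [-2.1  1.4  6.1] 2.946309386752546
[((np.float64(325.7), np.float64(219.4)), 213, 14, 133)]
```

Request:
play_rows(commands="0 0 -0.15 0 0 0;0 0 -0.15 0 0 0;0 0 -0.15 0 0 0;0 0 -0.15 0 0 0;0 0 -0.15 0 0 0;0 0 -0.1 0 0 0")

```text
time_s: 21.15
tcp_pos: [0.5892, -0.0096, 0.2014]
ee_rot: [[-0.013, -1.0, 0.001], [-1.0, 0.013, -0.001], [0.001, -0.001, -1.0]]
wrist_force: [-2.5, -0.0, 5.2]
gripper_width: 0.006
gripper_force: 2.6
```

Request:
play_rows(commands="0 0 -0.05 0 0 0;0 0 -0.05 0 0 0;0 0 0 0 0 0")

```text
time_s: 21.45
tcp_pos: [0.5892, -0.0097, 0.1995]
ee_rot: [[-0.013, -1.0, 0.001], [-1.0, 0.013, -0.001], [0.001, -0.001, -1.0]]
wrist_force: [-4.9, 1.0, 9.2]
gripper_width: 0.009
gripper_force: 4.8
```

Request:
play_rows(commands="0 0 -0.05 0 0 0;0 0 0 0 0 0")

```text
time_s: 21.65
tcp_pos: [0.5893, -0.0097, 0.1994]
ee_rot: [[-0.013, -1.0, 0.002], [-1.0, 0.013, -0.001], [0.001, -0.002, -1.0]]
wrist_force: [-6.1, 2.1, 15.3]
gripper_width: 0.01
gripper_force: 7.3
```

Request:
play_rows(commands="0 0 0.2 0 0 0;0 0 0.9 0 0 0;0 0 0.9 0 0 0;0 0 0.9 0 0 0;-0.9 -0.5 0.3 0 0 0;-0.9 -0.5 0.3 0 0 0;-0.9 -0.5 0.3 0 0 0;-0.9 -0.5 0 0 0 0;0 0 0 0 0 0;0 0 0 0 0 0")

```text
time_s: 22.65
tcp_pos: [0.4811, -0.0698, 0.31]
ee_rot: [[-0.014, -1.0, 0.001], [-1.0, 0.014, -0.0], [0.0, -0.001, -1.0]]
wrist_force: [0.4, -0.5, -0.1]
gripper_width: 0.006
gripper_force: 0.0
```

```bash
python3 k.py;python3 - <<'E'
from h import *
O=[]
for n in("scene","top"):
    j=cams.camera_info(n);q,_=cams.capture(n);b=blobs(q,(0,130,50),(5,255,255),20);print(n,b,proj(j,np.array([.5895,-.0097,.186])))
    if b:O.append((j,*b[0][0]))
print(tri(O))
E
```

```text
22.65 [ 0.4811 -0.0698  0.31  ] 0.006120603946145451 [ 0.4 -0.5 -0.1] 0.0
[((np.float64(325.4), np.float64(228.1)), 221, 17, 160)]
scene [((np.float64(325.4), np.float64(228.4)), [319, 220, 13, 18, 165])] [325.08150959 230.57072972]
top [((np.float64(301.0), np.float64(236.6)), [296, 232, 10, 10, 79])] [301.86056419 237.36592564]
(array([ 0.59089706, -0.00843249,  0.19215152]), [np.float64(0.0008339362801806248), np.float64(0.0008339362801806327)])
```

```bash
python3 -c "
from station import r
print(r.finish_job())"
```

```text
the job is handed in; nothing more can be done
None
```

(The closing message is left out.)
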